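# Put the spindle collars away on their pins

### The arm

A 7-joint arm with a two-finger parallel gripper is mounted at the origin on the work surface. World frame = base frame: x ahead of the robot, y to its left, z up, the work surface at z = 0. Lengths are in m, angles in degrees, forces in N, time in s.
With the tool pointing down it reaches from about 0.4 to 0.85 m from the base axis. Payload 4.5 kg.
Tool frame: the origin (TCP) lies at the very end of the fingers, on their centre line; the grasp point (between the pads) lies 19 mm behind it (arm.grasp_offset is the distance from the TCP to the grasp point, in m); z points along the fingers, y is the line along which they close (so a half turn about z gives the same grasp; the last joint's range is limited). The gripper opens to 88 mm and grips with 3 to 60 N. Pads are 18 mm wide; open, the fingers measure 123 mm over their backs; the gripper's body (75 mm by 187 mm) begins 45 mm behind the grasp point.
Start: joints at [-68.136, 39.483, -11.15, 89.685, 9.013, 51.709, -12.324], TCP at [0.213, 0.588, 0.239] pointing down, gripper open.
Joint ranges: [-172.22, 172.22], [-26.19, 119.32], [-84.43, 86.54], [7.71, 146.69], [-57.33, 237.33], [2.42, 119.75], [-152.13, 152.13]. Speed limits (degrees/s): [147.25, 147.25, 180, 180, 180, 180, 180].

### API

Orientations are given as a 3x3 rotation matrix whose columns are the frame's x, y, z axes.
In Python, from workcell import arm gives the robot as it stands. The module is installed in compiled form; this text tells all that it offers.
- The arm moves only by the shell command python3 -m jog 'ROWS'. ROWS is JSON, one flat list of numbers, 5 for each row, row after row: the shift along the world's x, y, z in mm, then the turn about the world's z in degrees, then the closure in counts, from 0 (fully open) to 255 (shut). A call has 1 to 5 rows; each row shifts and turns the commanded pose from where the row before left it; what a row does not reach is not made up. A row lasts 1/10 s, in which the tool goes at most 50 mm and 8.59 degrees, less where a joint would pass 70% of its speed; a pose out of reach is approached as far as the arm can. A call with a gripper value outside its range is refused whole. The fingers move at their own pace and stop on an object; the grip force is fixed at half the most. Time passes only in rows, so rows that do not move let the fingers close. It gives the time, the measured TCP pose, the force, the opening and the grip force at its end, in the units of the state.
- arm.get_state(): the state, without advancing time (a new reading comes with each control period).
- arm.camera(name): name is "side" or "top" or "wrist"; returns the picture (420x560x3 uint8, red, green, blue); there is no depth.
- arm.get_calibration(name): a dict with "fx", "fy", "cx", "cy" (pixels), "R" (3x3) and "t" (3): a world point X has camera coordinates R X + t; the wrist camera has in their place "mount" (4x4, takes a point from camera to tool coordinates, whose origin is the TCP and whose axes are the flange's). Camera axes: x right, y down, z forward; pixel columns grow to the right and rows downward; lengths in m; the calibration is good to about 2 mm. The wrist camera is an equidistant fisheye: a pixel r from the principal point sees the ray r / f radians off the axis. A picture is of the moment at which its call begins: read the wrist's pose just before it. get_calibration takes no time and is no camera call.
- arm.finish_job(): hands the job in; it is judged then, once.
Trained networks look in the newest picture that a camera, given by its name, has taken for a name from the list of things; names that differ only in an ending like _2 or _b are one class to them, and where a whole thing is asked for, a point or a joint stands for the part that bears it (a point fixed in the world has none). Each returns a list of dicts, best first, with "confidence" (0 to 1); they miss things now and then, are a little off and sometimes report something else, mostly with a low value. They report only what shows in the picture. A call takes as long as a camera call.
- arm.spot_in(camera, thing): "rect" ([left, top, right, bottom] in pixels, round what is visible of it).
- arm.tip_of(camera, thing): "pixel" ([column, row] in pixels: a listed point, or the origin of a listed thing).
The state is a dict: "clock": time; "q": joint angles; "qvel": joint speeds; "joint_torque": joint torques, N m; "ee_pos": TCP position; "tcp_rot": TCP orientation; "force": force on the tool from outside, world axes, zero at the start; "moment": the same for the moment, N m; "opening": finger opening in m; "finger_force": force on a finger pad.
Only numpy, scipy, OpenCV 4.12 (cv2) and the standard library are available. Lean on these libraries where they do the work, as an engineer would, in place of code of your own. Each camera call takes 0.05 s, during which the arm holds its last target. There are 200 camera calls.

### The job

Put the four round steel spacer collars away on the three pin stands: each goes on the thickest pin that its bore fits over, lying flat and fully down, and on the thickest pin, which takes two, the thick collar goes at the bottom with the thin one on top of it. Lower each collar all the way down before letting go, do not let it drop, and leave the hexagonal nut, the cutter head and the wooden disc where they lie.

Things in the scene. Friction and masses are not known exactly. Their poses are not given: they have to be found in the camera images.
- collar_thick: loose plain steel spacer collar (round ring with a through bore, flat faces): 64 mm outside diameter, 46 mm bore, 30 mm thick; lies flat. Origin: centre of its underside; z up along the bore. Same diameters as the thin one; told apart by thickness
- collar_thin: loose plain steel spacer collar (round ring with a through bore, flat faces): 64 mm outside diameter, 46 mm bore, 14 mm thick; lies flat. Origin: centre of its underside; z up along the bore
- collar_medium: loose plain steel spacer collar (round ring with a through bore, flat faces): 52 mm outside diameter, 34 mm bore, 24 mm thick; lies flat. Origin: centre of its underside; z up along the bore
- collar_small: loose plain steel spacer collar (round ring with a through bore, flat faces): 40 mm outside diameter, 22 mm bore, 20 mm thick; lies flat. Origin: centre of its underside; z up along the bore
- stand_large: fixed storage stand: 90 x 90 mm square plywood base, 12 mm thick, with one upright round wooden pin, 36 mm diameter, in its middle; the pin's tip is 68 mm above the table and its last 16 mm taper to 16 mm diameter. Origin: centre of the base's underside, on the pin's axis; z up. Collars rest on the base's top, 12 mm above the origin
- stand_medium: fixed storage stand: 90 x 90 mm square plywood base, 12 mm thick, with one upright round wooden pin, 24 mm diameter, in its middle; the pin's tip is 57 mm above the table and its last 16 mm taper to 10 mm diameter. Origin: centre of the base's underside, on the pin's axis; z up. Collars rest on the base's top, 12 mm above the origin
- stand_small: fixed storage stand: 90 x 90 mm square plywood base, 12 mm thick, with one upright round wooden pin, 13 mm diameter, in its middle; the pin's tip is 52 mm above the table and its last 16 mm taper to 4 mm diameter. Origin: centre of the base's underside, on the pin's axis; z up. Collars rest on the base's top, 12 mm above the origin
- hex_nut: loose steel spindle nut, a hexagon 50 mm across flats (58 over corners) with a hexagonal hole 26 mm across flats, 22 mm high; bystander. Origin: centre of its underside, z up
- cutter_head: loose solid aluminium cutter head without a bore, 48 mm diameter, 24 mm high, with a solid 24 mm boss on top (32 mm overall) and two steel knives sticking out (about 74 mm over the knives); bystander. Origin: centre of its underside, z up
- wood_disc: loose solid wooden disc without a hole, 58 mm diameter, 18 mm high; bystander. Origin: centre of its underside, z up

How it is judged:
By the outcome, as a careful person would: the job done as asked, in the order asked, and still so for the second after the job is handed in, with the robot touching nothing.
It also fails if it takes over 99 s, if anything falls off the work surface, if the arm or the gripper's body presses on something with over 40 N, if the wrist force passes 120 N, or if a joint passes its speed limit or range.

## Working session

There is one attempt and no reset: what is moved stays moved. The work goes in short steps, Python scripts to look and compute and a shell command to move; the robot and the scene stay as the last step left them, time stands still between calls to the robot, and variables do not carry over. Pictures are saved under pics/ and viewed, at most 14 in all, crops included, and the job is handed in when it is done.

```bash
mkdir -p pics
cat > h.py <<'E'
from workcell import arm
import numpy as np, cv2
def snap(c,n):
    im=arm.camera(c); cv2.imwrite(f'pics/{n}.png',im[:,:,::-1]); return im
def px2w(c,p,z):
    k=arm.get_calibration(c);R=np.array(k['R']);t=np.array(k['t'])
    d=R.T@np.array([(p[0]-k['cx'])/k['fx'],(p[1]-k['cy'])/k['fy'],1]);o=-R.T@t
    return o+d*(z-o[2])/d[2]
E
python3 - <<'E'
from h import *
np.set_printoptions(precision=4,suppress=True)
s=arm.get_state();print(s['clock'],s['ee_pos'],s['tcp_rot'],s['opening'],s['force'])
H=dict(collar_thick=0,collar_thin=0,collar_medium=0,collar_small=0,stand_large=0,stand_medium=0,stand_small=0,hex_nut=0,cutter_head=0,wood_disc=0)
for c in ('top','side'):
    snap(c,c+'0')
    k=arm.get_calibration(c);print(c,k['fx'],-np.array(k['R']).T@k['t'])
    for n in H:
        a=arm.tip_of(c,n);b=arm.spot_in(c,n)
        for r in a[:2]: print(c,n,np.round(r['pixel']),round(r['confidence'],2),px2w(c,r['pixel'],0)[:2])
        for r in b[:2]: print('   rect',np.round(r['rect']),round(r['confidence'],2))
print(arm.get_state()['clock'])
E
```

```text
0.0 [0.2128 0.587  0.2379] [[-0.9402  0.3407 -0.0005]
 [ 0.3407  0.9402 -0.0017]
 [-0.0001 -0.0018 -1.    ]] 0.08800617635721585 [-0.5211 -0.0845  0.0266]
top 384.87328460871345 [0.4764 0.0168 0.7953]
top collar_thick [280. 195.] 0.82 [0.5522 0.0063]
   rect [265. 181. 296. 213.] 0.88
top collar_thin [206. 201.] 0.93 [0.5434 0.1583]
   rect [186. 187. 224. 218.] 0.81
   rect [263. 180. 297. 213.] 0.56
top collar_medium [185. 249.] 0.71 [0.4472 0.2027]
   rect [168. 239. 195. 265.] 0.75
top collar_small [396. 246.] 0.8 [ 0.4423 -0.2297]
   rect [388. 240. 409. 259.] 0.73
   rect [157. 132. 204. 175.] 0.45
top stand_large [179. 154.] 0.96 [0.6444 0.2156]
   rect [156. 132. 200. 176.] 0.88
top stand_medium [381. 145.] 0.69 [ 0.6541 -0.2083]
top stand_medium [393. 247.] 0.37 [ 0.44   -0.2249]
   rect [353. 120. 410. 171.] 0.69
top stand_small [295. 143.] 0.76 [ 0.6625 -0.0279]
   rect [276. 121. 320. 167.] 0.63
top hex_nut [319. 255.] 0.93 [ 0.4276 -0.0713]
   rect [305. 240. 330. 264.] 0.82
top cutter_head [247. 252.] 0.94 [0.4368 0.0772]
   rect [232. 238. 258. 273.] 0.87
top wood_disc
[... 506 characters left out ...]
199. 179. 222. 201.] 0.47
side stand_large [293. 180.] 0.7 [0.6475 0.2148]
side stand_medium [396. 293.] 0.78 [ 0.66  -0.196]
side stand_medium [257. 197.] 0.67 [0.545  0.1673]
   rect [357. 263. 439. 328.] 0.8
side stand_small [234. 277.] 0.69 [ 0.4312 -0.0728]
side stand_small [346. 234.] 0.59 [ 0.6615 -0.0243]
   rect [318. 212. 382. 253.] 0.64
side hex_nut [232. 277.] 0.6 [ 0.4285 -0.0727]
side hex_nut [399. 296.] 0.39 [ 0.6607 -0.2027]
   rect [215. 253. 250. 287.] 0.58
side cutter_head [213. 227.] 0.69 [0.4296 0.0828]
   rect [197. 211. 234. 237.] 0.93
side wood_disc [313. 281.] 0.9 [ 0.5494 -0.1261]
side wood_disc [284. 233.] 0.41 [0.5525 0.0166]
   rect [296. 263. 334. 294.] 0.62
2.1
```

Run:
```python
import cv2
a=cv2.imread('pics/top0.png')[110:290,145:425];cv2.imwrite('pics/top0c.png',cv2.resize(a,(784,504),interpolation=cv2.INTER_CUBIC))
a=cv2.imread('pics/side0.png')[160:370,180:460];cv2.imwrite('pics/side0c.png',cv2.resize(a,(784,588),interpolation=cv2.INTER_CUBIC))
```

```text
(no output)
```

View pics/top0c.png

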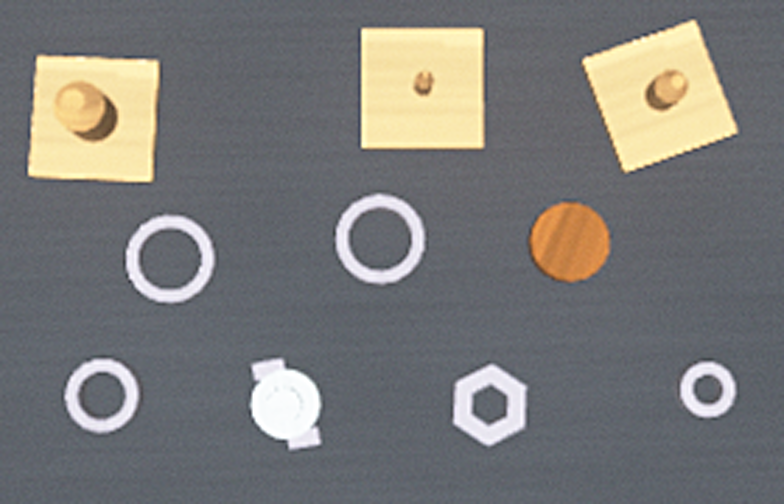

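View pics/side0c.png

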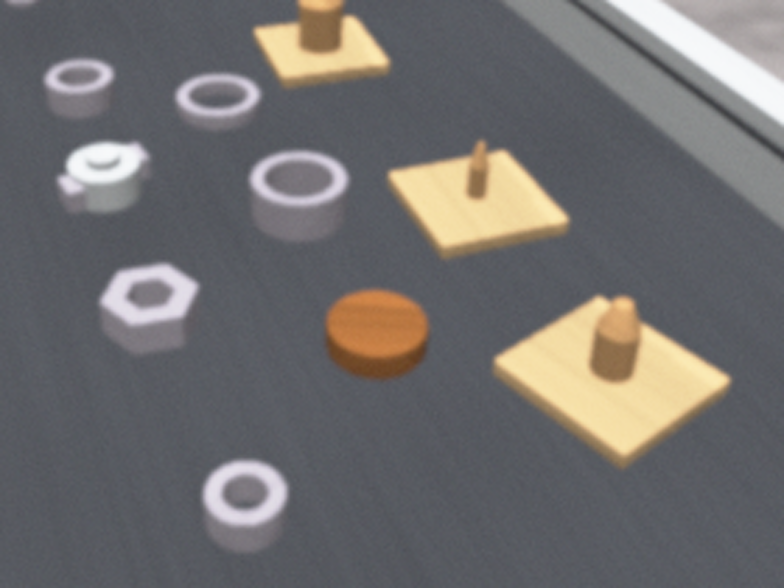

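Pictures agree with the networks: the crops show the thick collar at about (280,195), thin (206,201), medium (182,251), small (398,249), and stands large, small and medium from left to right. Now I'll refine by segmenting.

Run:
```python
from h import *
np.set_printoptions(precision=4,suppress=True)
for cam in ('top','side'):
    im=cv2.imread(f'pics/{cam}0.png');hsv=cv2.cvtColor(im,cv2.COLOR_BGR2HSV)
    k=arm.get_calibration(cam)
    # collar: optimise centre by matching projected top annulus against brightness
    V=hsv[...,2].astype(np.float32)
    def proj(P):
        c=(np.array(k['R'])@P.T).T+k['t'];return np.c_[k['fx']*c[:,0]/c[:,2]+k['cx'],k['fy']*c[:,1]/c[:,2]+k['cy']].astype(np.float32)
    th=np.linspace(0,2*np.pi,72,endpoint=False)
    def ring(x,y,z,r):
        p=proj(np.c_[x+r*np.cos(th),y+r*np.sin(th),np.full(72,z)]);return cv2.remap(V,p[:,0].copy(),p[:,1].copy(),cv2.INTER_LINEAR)
    from scipy.optimize import minimize
    for n,D,d,h,g in (('thick',64,46,30,(.549,.008)),('thin',64,46,14,(.543,.158)),('medium',52,34,24,(.448,.205)),('small',40,22,20,(.44,-.228))):
        D/=2000;d/=2000;h/=1000
        f=lambda p:-(ring(*p,h,(D+d)/2).mean()*1.0+ring(*p,h,d+.002).mean()+ring(*p,h,D-.002).mean()-ring(*p,h,D+.002).mean()-ring(*p,h,d-.002).mean())
        r=min((minimize(f,np.array(g)+[a,b],method='Nelder-Mead',options=dict(initial_simplex=np.array(g)+[a,b]+np.array([[0,0],[.004,0],[0,.004]]))) for a in(-.005,0,.005) for b in (-.005,0,.005)),key=lambda r:r.fun)
        print(cam,n,r.x,r.fun)
    m=cv2.inRange(hsv,(12,50,150),(32,255,255))
    n,l,s,c=cv2.connectedComponentsWithStats(cv2.morphologyEx(m,cv2.MORPH_CLOSE,np.ones((9,9))))
    for i in range(1,n):
        if s[i,4]>400:
            cs,_=cv2.findContours((l==i).astype(np.uint8),0,2);hull=cv2.convexHull(max(cs,key=cv2.contourArea))
            w=np.array([px2w(cam,p[0],.012)[:2] for p in hull],np.float32)*1000
            print(cam,'stand',cv2.minAreaRect(w),s[i])
```

```text
top thick [0.5505 0.0057] -502.4404602050781
top thin [0.541  0.1584] -509.3306884765625
top medium [0.4441 0.2054] -513.2882080078125
top small [ 0.4377 -0.2269] -515.014404296875
top stand ((654.0667114257812, -204.408203125), (91.34088897705078, 91.44078826904297), 18.183317184448242) [ 353  117   56   55 1900]
top stand ((663.6927490234375, -28.7877197265625), (89.5723876953125, 88.44983673095703), 88.77294158935547) [ 274  120   44   43 1892]
top stand ((645.945556640625, 213.54339599609375), (91.14043426513672, 91.60077667236328), 86.22943115234375) [ 155  130   47   45 1956]
top stand ((609.7566528320312, -545.25732421875), (60.94831466674805, 137.05581665039062), 85.15571594238281) [ 530  130   30   66 1045]
top stand ((546.8939819335938, -133.40802001953125), (55.69972229003906, 56.810699462890625), 17.002056121826172) [334 182  29  28 614]
top stand ((375.18121337890625, -395.7618103027344), (21.398239135742188, 97.64818572998047), 61.32377243041992) [467 255  28  46 496]
side thick [0.5521 0.0057] -332.6103210449219
side thin [0.5429 0.1583] -302.86810302734375
side medium [0.4463 0.2052] -294.11614990234375
side small [ 0.4388 -0.2265] -411.61444091796875
side stand ((353.9812316894531, 1909.543212890625), (684.993896484375, 1534.137939453125), 0.019335748627781868) [  42   28  180   66 7608]
side stand ((651.0494384765625, 254.669921875), (191.10906982421875, 95.21246337890625), 84.90673065185547) [271 151  48  38 880]
side stand ((664.3598022460938, -24.80178451538086), (109.36861419677734, 95.26787567138672), 88.42960357666016) [ 319  211   64   39 1511]
side stand ((550.6139526367188, -126.53782653808594), (56.422401428222656, 55.248451232910156), 70.24319458007812) [297 264  35  24 666]
side stand ((658.7356567382812, -204.42420959472656), (107.140869140625, 93.05907440185547), 17.71385383605957) [ 357  266   84   59 2577]
```

```bash
R='[22.5,-38.7,-5,0,0]'; python3 -m jog '[22.5,-38.7,-5,0,0,22.5,-38.7,-5,0,0,22.5,-38.7,-5,0,0,22.5,-38.7,-5,0,0,22.5,-38.7,-5,0,0]'; python3 -m jog '[22.5,-38.7,-5,0,0,22.5,-38.7,-5,0,0,22.5,-38.7,-5,0,0,22.5,-38.7,-5,0,0,22.5,-38.7,-5,0,0]'; python3 -m jog '[22.5,-38.7,-5,0,0,22.5,-38.7,-5,0,0,22.5,-38.7,-5,0,0,22.5,-38.7,-5,0,0,22.5,-38.7,-5,0,0]'; python3 -m jog '[0,0,0,0,0,0,0,0,0,0]'
```

```text
clock: 2.6
ee_pos: [0.3263, 0.3927, 0.2138]
tcp_rot: [[-0.94, 0.341, 0.001], [0.341, 0.94, 0.001], [-0.0, 0.001, -1.0]]
force: [0.3, -0.2, 0.1]
opening: 0.0884
finger_force: 0.0
clock: 3.1
ee_pos: [0.439, 0.1991, 0.1888]
tcp_rot: [[-0.94, 0.341, 0.001], [0.341, 0.94, 0.0], [-0.001, 0.001, -1.0]]
force: [0.4, 0.6, 0.3]
opening: 0.0879
finger_force: 0.0
clock: 3.6
ee_pos: [0.5515, 0.0054, 0.1637]
tcp_rot: [[-0.94, 0.341, 0.001], [0.341, 0.94, 0.0], [-0.0, 0.0, -1.0]]
force: [1.5, 1.1, -0.3]
opening: 0.0884
finger_force: 0.0
clock: 3.8
ee_pos: [0.5507, 0.0061, 0.1635]
tcp_rot: [[-0.939, 0.343, -0.0], [0.343, 0.939, 0.0], [0.0, 0.0, -1.0]]
force: [0.0, 0.4, -0.4]
opening: 0.0884
finger_force: 0.0
```

```bash
cat >> h.py <<'E'
from scipy.optimize import minimize
def wproj(P,s,k):
    R=np.array(s['tcp_rot']);M=np.array(k['mount']);q=(P-np.array(s['ee_pos']))@R
    c=(q-M[:3,3])@M[:3,:3];r=np.hypot(c[:,0],c[:,1]);a=np.arctan2(r,c[:,2])/r
    return np.c_[k['cx']+k['fx']*a*c[:,0],k['cy']+k['fy']*a*c[:,1]].astype(np.float32)
def wring(im,s,D,d,z,g):
    k=arm.get_calibration('wrist');V=im.max(2).astype(np.float32);th=np.linspace(0,2*np.pi,90,endpoint=False)
    def ring(p,r):
        u=wproj(np.c_[p[0]+r*np.cos(th),p[1]+r*np.sin(th),np.full(90,z)],s,k);return cv2.remap(V,u[:,0].copy(),u[:,1].copy(),cv2.INTER_LINEAR).mean()
    f=lambda p:-(ring(p,(D+d)/2)+ring(p,d+.0015)+ring(p,D-.0015)-ring(p,D+.0015)-ring(p,d-.0015))
    S=np.array([[0,0],[.004,0],[0,.004]])
    return min((minimize(f,np.array(g)+[a,b],method='Nelder-Mead',options=dict(initial_simplex=np.array(g)+[a,b]+S)) for a in(-.005,0,.005) for b in(-.005,0,.005)),key=lambda r:r.fun)
E
python3 - <<'E'
from h import *
s=arm.get_state();im=snap('wrist','w1')
r=wring(im,s,.032,.023,.03,(.551,.006));print(r.x,r.fun,s['ee_pos'])
k=arm.get_calibration('wrist');th=np.linspace(0,6.28,60)
for rr in(.032,.023):cv2.polylines(im,[np.int32(wproj(np.c_[r.x[0]+rr*np.cos(th),r.x[1]+rr*np.sin(th),np.full(60,.03)],s,k))],True,(255,0,0))
for P in ((.6465,.2135),(.664,-.028),(.655,-.204)): print(wproj(np.array([[*P,.012]]),s,k))
cv2.imwrite('pics/w1.png',im[:,:,::-1])
E
```

```text
[0.55001032 0.00536545] -491.259521484375 [0.55070707 0.00610347 0.16349852]
[[487.05313 212.43307]]
[[287.75464 302.4583 ]]
[[147.79659 332.90717]]
```

View pics/w1.png

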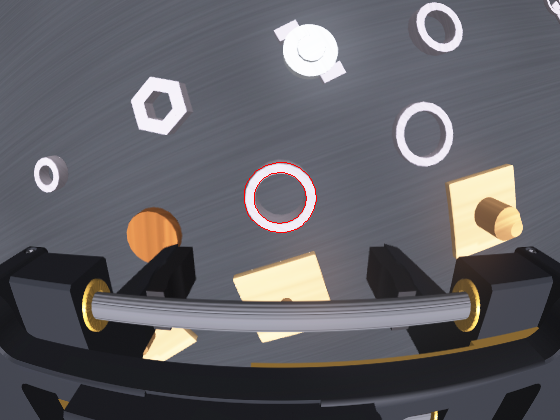

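The wrist view shows the thick collar centred at pixel (280,197), within 1 mm of the estimate. Next is the descent and grip.

```bash
python3 -m jog '[0,0,-45,0,0,0,0,-45,0,0,-0.5,-0.5,-40,0,0,0,0,-20,0,0,0,0,-9,0,0]'; python3 -m jog '[0,0,0,0,255,0,0,0,0,255,0,0,0,0,255,0,0,0,0,255,0,0,0,0,255]';python3 -m jog '[0,0,0,0,255,0,0,0,0,255,0,0,0,0,255]'
```

```text
clock: 4.35
ee_pos: [0.5483, 0.0092, 0.0031]
tcp_rot: [[-0.941, 0.337, -0.003], [0.337, 0.941, 0.001], [0.004, -0.0, -1.0]]
force: [0.1, 0.5, 1.1]
opening: 0.0883
finger_force: 0.0
clock: 4.85
ee_pos: [0.5507, 0.0065, 0.0061]
tcp_rot: [[-0.94, 0.341, 0.002], [0.341, 0.94, 0.0], [-0.002, 0.001, -1.0]]
force: [-0.5, 0.5, 6.3]
opening: 0.0643
finger_force: 30.0
clock: 5.15
ee_pos: [0.5507, 0.0065, 0.0061]
tcp_rot: [[-0.94, 0.341, 0.002], [0.341, 0.94, 0.0], [-0.002, 0.001, -1.0]]
force: [-0.9, -0.2, 6.8]
opening: 0.0645
finger_force: 30.0
```

```bash
python3 -m jog '[0,0,10,0,255,0,0,30,0,255,0,0,40,0,255,0,0,30,0,255,0,0,0,0,255]'; python3 -m jog '[19,41.5,0,0,255,19,41.5,0,0,255,19,41.5,0,0,255,19,41.5,0,0,255,19,41.5,0,0,255]'; python3 -m jog '[0,0,0,0,255,0,0,0,0,255]'
python3 - <<'E'
from h import *
s=arm.get_state();im=snap('wrist','w2');print(s['ee_pos'],s['force'],s['opening'])
snap('side','s2')
k=arm.get_calibration('wrist');th=np.linspace(0,6.28,60)
for P,rr,c in (((.6465,.2135,.068),.008,(0,255,0)),((.6465,.2135,.052),.018,(0,255,0))):cv2.polylines(im,[np.int32(wproj(np.c_[P[0]+rr*np.cos(th),P[1]+rr*np.sin(th),np.full(60,P[2])],s,k))],True,c)
a=np.radians(86.2)
B=np.array([[.6465+.0636*np.cos(a+t),.2135+.0636*np.sin(a+t),.012] for t in np.radians([45,135,225,315])])
cv2.polylines(im,[np.int32(wproj(B,s,k))],True,(255,0,0))
z=cv2.imread('pics/s2.png')[90:300,180:460]
cv2.imwrite('pics/w2b.png',np.hstack([im[100:400,:,::-1][:,150:550],cv2.resize(z,(400,300))]))
E
```

```text
clock: 5.65
ee_pos: [0.5525, 0.0068, 0.1188]
tcp_rot: [[-0.94, 0.341, 0.008], [0.341, 0.94, 0.001], [-0.007, 0.004, -1.0]]
force: [0.8, -0.6, -5.0]
opening: 0.0635
finger_force: 30.0
clock: 6.15
ee_pos: [0.6444, 0.2152, 0.1132]
tcp_rot: [[-0.94, 0.341, -0.003], [0.341, 0.94, -0.001], [0.002, -0.002, -1.0]]
force: [1.3, -0.4, -3.5]
opening: 0.0644
finger_force: 30.0
clock: 6.35
ee_pos: [0.6435, 0.2153, 0.1129]
tcp_rot: [[-0.941, 0.338, -0.003], [0.338, 0.941, -0.001], [0.003, -0.002, -1.0]]
force: [-0.0, -1.8, -4.0]
opening: 0.064
finger_force: 30.0
[0.64351523 0.21532785 0.11288812] [-0.0277916  -1.76404061 -4.00257492] 0.06398825379620547
```

View pics/w2b.png

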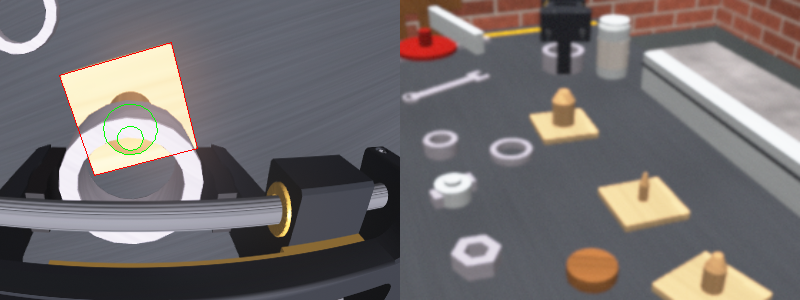

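The base outline (red) matches the wrist view. Now I'll locate the held collar relative to the tool.

```bash
cat >> h.py <<'E'
def tops(im,cam,D,d,z,g): # ring fit, fixed camera
    k=arm.get_calibration(cam);V=im.max(2).astype(np.float32);th=np.linspace(0,2*np.pi,90,endpoint=False)
    return V
E
python3 - <<'E'
from h import *
s=arm.get_state();im=cv2.imread('pics/w2.png')
for dz in (.022,.024,.026):
    r=wring(im,s,.032,.023,s['ee_pos'][2]+dz,s['ee_pos'][:2]);print(dz,r.x-s['ee_pos'][:2],r.fun)
E
```

```text
0.022 [ 0.00051731 -0.00111265] -382.9283447265625
0.024 [-0.00057586 -0.00018642] -380.9368591308594
0.026 [-0.00012536 -0.00035141] -354.12225341796875
```

```bash
python3 -m jog '[2,-1,0,0,255,0,0,0,0,255,0,0,0,0,255]'; python3 -m jog '[0,0,-15,0,255,0,0,-15,0,255,0,0,-15,0,255,0,0,-15,0,255,0,0,0,0,255]';  python3 -m jog '[0,0,-10,0,255,0,0,-10,0,255,0,0,-7,0,255,0,0,-4,0,255,0,0,0,0,255]'
```

```text
clock: 6.75
ee_pos: [0.6471, 0.212, 0.1148]
tcp_rot: [[-0.94, 0.342, -0.0], [0.342, 0.94, -0.0], [-0.0, -0.0, -1.0]]
force: [-0.3, 0.6, -3.7]
opening: 0.0642
finger_force: 30.0
clock: 7.25
ee_pos: [0.6447, 0.2122, 0.0512]
tcp_rot: [[-0.94, 0.34, -0.006], [0.34, 0.94, -0.002], [0.004, -0.004, -1.0]]
force: [-0.8, -0.1, -3.7]
opening: 0.0641
finger_force: 30.0
clock: 7.75
ee_pos: [0.6466, 0.213, 0.0231]
tcp_rot: [[-0.94, 0.341, -0.001], [0.341, 0.94, -0.0], [0.001, -0.001, -1.0]]
force: [-0.0, 0.3, -4.1]
opening: 0.0642
finger_force: 30.0
```

```bash
python3 -m jog '[0,0,-2,0,255,0,0,0,0,255]'; python3 -m jog '[0,0,-2,0,255,0,0,0,0,255]'; python3 -m jog '[0,0,-1,0,255,0,0,0,0,255,0,0,0,0,255]'
```

```text
clock: 7.95
ee_pos: [0.6472, 0.2132, 0.0219]
tcp_rot: [[-0.94, 0.341, 0.0], [0.341, 0.94, 0.0], [-0.0, 0.0, -1.0]]
force: [-0.2, -1.2, -3.6]
opening: 0.064
finger_force: 30.0
clock: 8.15
ee_pos: [0.647, 0.213, 0.0197]
tcp_rot: [[-0.94, 0.341, 0.0], [0.341, 0.94, 0.0], [-0.0, 0.0, -1.0]]
force: [0.1, -0.1, -3.6]
opening: 0.064
finger_force: 30.0
clock: 8.45
ee_pos: [0.647, 0.2131, 0.0187]
tcp_rot: [[-0.94, 0.341, -0.0], [0.341, 0.94, 0.0], [0.0, 0.0, -1.0]]
force: [-0.1, -0.4, -3.3]
opening: 0.0641
finger_force: 30.0
```

```bash
python3 -m jog '[0,0,-1,0,255,0,0,0,0,255,0,0,0,0,255]'
```

```text
clock: 8.75
ee_pos: [0.6471, 0.2132, 0.0182]
tcp_rot: [[-0.94, 0.341, 0.0], [0.341, 0.94, 0.0], [-0.0, 0.0, -1.0]]
force: [-1.2, -0.4, 0.6]
opening: 0.064
finger_force: 30.0
```

```bash
python3 -m jog '[0,0,-1,0,255,0,0,0,0,255,0,0,0,0,255]'; python3 -m jog '[0,0,0,0,100,0,0,0,0,0,0,0,0,0,0,0,0,0,0,0]';  python3 -m jog '[0,0,30,0,0,0,0,40,0,0,0,0,40,0,0,0,0,0,0,0]'; python3 -m jog '[-35,-18.5,0,0,0,-35,-18.5,0,0,0,-35,-18.5,0,0,0,0,0,0,0,0,0,0,0,0,0]'
python3 - <<'E'
from h import *
s=arm.get_state();im=snap('wrist','w3');print(s['ee_pos'])
r=wring(im,s,.032,.023,.014,(.542,.158));print(r.x,r.fun)
r=wring(im,s,.032,.023,.042,(.6465,.2135));print(r.x,r.fun)
E
```

```text
clock: 9.05
ee_pos: [0.6472, 0.2132, 0.0181]
tcp_rot: [[-0.94, 0.341, 0.001], [0.341, 0.94, 0.0], [-0.0, 0.0, -1.0]]
force: [-3.3, -1.8, 7.2]
opening: 0.0641
finger_force: 30.0
clock: 9.45
ee_pos: [0.6474, 0.2133, 0.0168]
tcp_rot: [[-0.94, 0.341, 0.001], [0.341, 0.94, 0.0], [-0.001, 0.001, -1.0]]
force: [0.3, -0.1, -0.0]
opening: 0.0861
finger_force: 0.0
clock: 9.85
ee_pos: [0.651, 0.215, 0.1328]
tcp_rot: [[-0.94, 0.341, 0.011], [0.341, 0.94, 0.005], [-0.008, 0.008, -1.0]]
force: [1.2, 0.6, 0.8]
opening: 0.0879
finger_force: 0.0
clock: 10.35
ee_pos: [0.5416, 0.1573, 0.1264]
tcp_rot: [[-0.94, 0.341, -0.0], [0.341, 0.94, -0.0], [0.0, -0.0, -1.0]]
force: [1.7, 0.7, -0.3]
opening: 0.0878
finger_force: 0.0
[0.54164012 0.15727498 0.12644131]
[0.54061413 0.15810231] -494.94281005859375
[0.64661585 0.21198885] -184.81680297851562
```

View pics/w3.png

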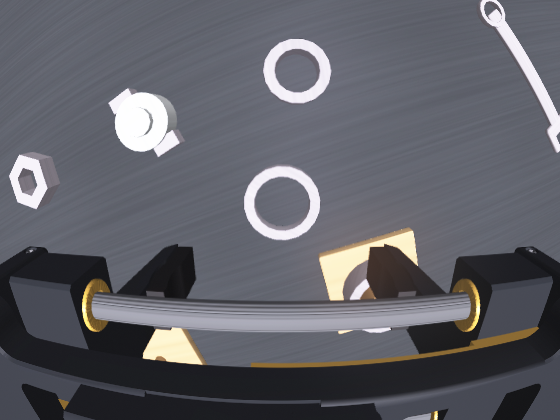

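The wrist view shows the thick collar seated on the large stand (around (372,295), partly behind a finger) and the thin collar at (282,203) under the tool.

```bash
python3 -m jog '[-0.5,0.5,-45,0,0,0,0,-40,0,0,0,0,-25,0,0,0,0,-11,0,0,0,0,0,0,0]'; python3 -m jog '[0,0,0,0,255,0,0,0,0,255,0,0,0,0,255,0,0,0,0,255,0,0,0,0,255]'; python3 -m jog '[0,0,0,0,255]'
```

```text
clock: 10.9
ee_pos: [0.5418, 0.1587, 0.0043]
tcp_rot: [[-0.94, 0.34, -0.001], [0.34, 0.94, -0.0], [0.001, -0.0, -1.0]]
force: [-1.1, -0.3, 0.5]
opening: 0.0883
finger_force: 0.0
clock: 11.4
ee_pos: [0.5424, 0.1583, 0.0069]
tcp_rot: [[-0.94, 0.341, 0.002], [0.341, 0.94, 0.001], [-0.002, 0.001, -1.0]]
force: [-0.2, -0.4, 7.1]
opening: 0.0632
finger_force: 30.0
clock: 11.5
ee_pos: [0.5424, 0.1583, 0.0069]
tcp_rot: [[-0.94, 0.341, 0.002], [0.341, 0.94, 0.001], [-0.002, 0.001, -1.0]]
force: [-0.1, -0.6, 6.8]
opening: 0.0631
finger_force: 30.0
```

```bash
python3 -m jog '[0,0,10,0,255,0,0,30,0,255,0,0,40,0,255,0,0,30,0,255,0,0,0,0,255]'; python3 -m jog '[35,18.5,0,0,255,35,18.5,0,0,255,35,18.5,0,0,255,0,0,0,0,255,0,0,0,0,255]'; python3 -m jog '[0,0,-12,0,255,0,0,-12,0,255,0,0,-10,0,255,0,0,-10,0,255,0,0,0,0,255]';python3 -m jog '[0,0,-8,0,255,0,0,-4,0,255,0,0,-2,0,255,0,0,0,0,255]'
python3 - <<'E'
from h import *
s=arm.get_state();im=snap('wrist','w4');print(s['ee_pos'])
r=wring(im,s,.032,.023,s['ee_pos'][2]+.007,s['ee_pos'][:2]);print(r.x,r.fun)
E
```

```text
clock: 12.0
ee_pos: [0.5438, 0.1589, 0.1199]
tcp_rot: [[-0.94, 0.341, 0.007], [0.341, 0.94, 0.003], [-0.006, 0.005, -1.0]]
force: [1.3, 0.4, -2.1]
opening: 0.063
finger_force: 30.0
clock: 12.5
ee_pos: [0.6455, 0.2135, 0.1141]
tcp_rot: [[-0.94, 0.34, -0.003], [0.34, 0.94, -0.001], [0.002, -0.002, -1.0]]
force: [-0.9, 0.1, -2.6]
opening: 0.0629
finger_force: 30.0
clock: 13.0
ee_pos: [0.645, 0.2129, 0.0696]
tcp_rot: [[-0.94, 0.341, -0.004], [0.341, 0.94, -0.001], [0.003, -0.003, -1.0]]
force: [-0.5, -0.2, -2.3]
opening: 0.0626
finger_force: 30.0
clock: 13.4
ee_pos: [0.6464, 0.2136, 0.0575]
tcp_rot: [[-0.94, 0.341, -0.0], [0.341, 0.94, -0.0], [0.0, -0.0, -1.0]]
force: [-0.5, 0.2, -2.3]
opening: 0.0631
finger_force: 30.0
[0.64640928 0.21359525 0.0575489 ]
[0.6448552  0.21364399] -361.0276184082031
```

View pics/w4.png

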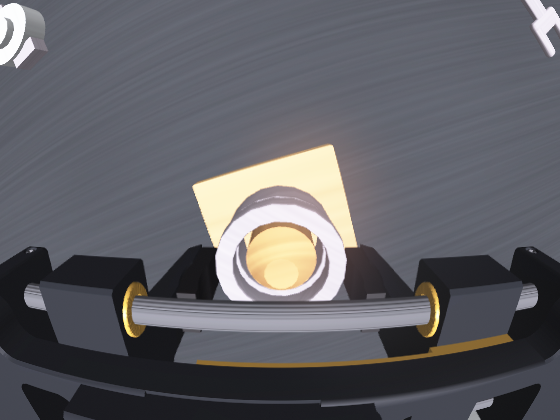

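The pin shows inside the thin collar's bore at (282,262), with clearance all round. I'll lower it the rest of the way.

```bash
python3 -m jog '[1,0,-3,0,255,0,0,-2,0,255,0,0,0,0,255]'; python3 -m jog '[0,0,-2,0,255,0,0,0,0,255,0,0,0,0,255]'; python3 -m jog '[0,0,-1,0,255,0,0,0,0,255,0,0,0,0,255]';  python3 -m jog '[0,0,-1,0,255,0,0,0,0,255,0,0,0,0,255]'
```

```text
clock: 13.75
ee_pos: [0.6473, 0.2135, 0.0524]
tcp_rot: [[-0.94, 0.341, -0.0], [0.341, 0.94, -0.0], [0.0, -0.0, -1.0]]
force: [-0.5, -1.1, -1.4]
opening: 0.0629
finger_force: 30.0
clock: 14.05
ee_pos: [0.6474, 0.2136, 0.0507]
tcp_rot: [[-0.94, 0.341, -0.0], [0.341, 0.94, 0.0], [0.0, 0.0, -1.0]]
force: [-0.2, 0.5, -1.4]
opening: 0.0631
finger_force: 30.0
clock: 14.35
ee_pos: [0.6475, 0.2136, 0.0498]
tcp_rot: [[-0.94, 0.341, 0.0], [0.341, 0.94, 0.0], [0.0, 0.0, -1.0]]
force: [-0.0, 1.3, -2.9]
opening: 0.0631
finger_force: 30.0
clock: 14.65
ee_pos: [0.6477, 0.2137, 0.0491]
tcp_rot: [[-0.94, 0.341, 0.0], [0.341, 0.94, 0.0], [-0.0, 0.0, -1.0]]
force: [-0.6, -0.4, 0.9]
opening: 0.0633
finger_force: 30.0
```

Contact at the expected height. I'll press lightly, release, and move to the medium collar (0.445, 0.205).

```bash
python3 -m jog '[0,0,-1,0,255,0,0,0,0,255,0,0,0,0,255]'; python3 -m jog '[0,0,0,0,100,0,0,0,0,0,0,0,0,0,0,0,0,0,0,0]';  python3 -m jog '[0,0,20,0,0,0,0,30,0,0,0,0,30,0,0,0,0,0,0,0]'; python3 -m jog '[-40,-2,0,0,0,-40,-2,0,0,0,-40,-2,0,0,0,-42,-2,0,0,0,-40,0,0,0,0]'; python3 -m jog '[0,0,0,0,0,0,0,0,0,0]'
python3 - <<'E'
from h import *
s=arm.get_state();im=snap('wrist','w5');print(s['ee_pos'])
r=wring(im,s,.026,.017,.024,(.445,.205));print(r.x,r.fun)
a=snap('side','s5')[140:240,240:340];b=snap('top','t5')[110:290,145:425]
cv2.imwrite('pics/c5.png',np.hstack([cv2.resize(a,(360,360)),cv2.resize(b,(440,360))])[:,:,::-1])
E
```

```text
clock: 14.95
ee_pos: [0.6477, 0.2137, 0.049]
tcp_rot: [[-0.94, 0.341, 0.001], [0.341, 0.94, 0.0], [-0.001, 0.0, -1.0]]
force: [-2.9, -0.7, 7.2]
opening: 0.0627
finger_force: 30.0
clock: 15.35
ee_pos: [0.6476, 0.2137, 0.0476]
tcp_rot: [[-0.94, 0.341, 0.0], [0.341, 0.94, 0.0], [-0.0, 0.0, -1.0]]
force: [-0.1, 0.4, 0.2]
opening: 0.0848
finger_force: 0.0
clock: 15.75
ee_pos: [0.6504, 0.215, 0.1321]
tcp_rot: [[-0.94, 0.341, 0.008], [0.341, 0.94, 0.004], [-0.006, 0.006, -1.0]]
force: [-0.0, 0.1, 0.1]
opening: 0.0874
finger_force: 0.0
clock: 16.25
ee_pos: [0.4434, 0.2049, 0.1274]
tcp_rot: [[-0.94, 0.342, -0.001], [0.342, 0.94, -0.0], [0.001, -0.0, -1.0]]
force: [0.6, 1.4, -0.1]
opening: 0.0879
finger_force: 0.0
clock: 16.45
ee_pos: [0.4452, 0.2058, 0.1276]
tcp_rot: [[-0.941, 0.34, -0.0], [0.34, 0.941, -0.0], [0.0, -0.0, -1.0]]
force: [0.1, -1.1, -0.2]
opening: 0.0882
finger_force: 0.0
[0.44520911 0.20584985 0.12755387]
[0.44366376 0.20523182] -434.1886291503906
```

View pics/c5.png

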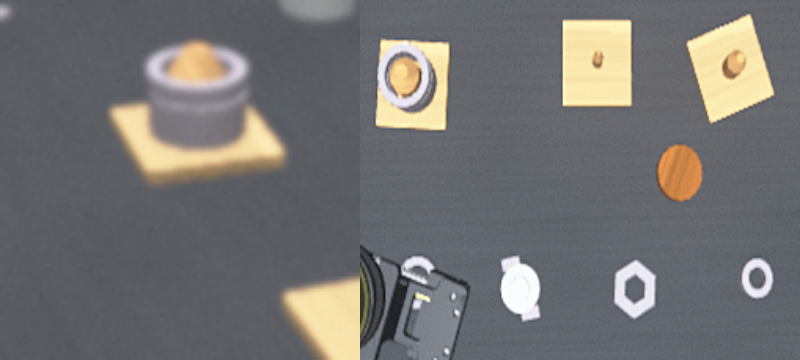

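Both large collars are seated, thin above thick (crop around (197,95)). Medium collar next.

```bash
python3 -m jog '[-1,-0.5,-45,0,0,0,0,-40,0,0,0,0,-25,0,0,0,0,-11.5,0,0,0,0,0,0,0]'; python3 -m jog '[0,0,0,0,255,0,0,0,0,255,0,0,0,0,255,0,0,0,0,255,0,0,0,0,255]'; python3 -m jog '[0,0,0,0,255,0,0,0,0,255]'
```

```text
clock: 17.1
ee_pos: [0.4447, 0.2048, 0.0049]
tcp_rot: [[-0.94, 0.341, -0.001], [0.341, 0.94, -0.001], [0.001, -0.001, -1.0]]
force: [-1.0, -0.6, 1.3]
opening: 0.0882
finger_force: 0.0
clock: 17.6
ee_pos: [0.4449, 0.2053, 0.0068]
tcp_rot: [[-0.94, 0.341, 0.001], [0.341, 0.94, 0.001], [-0.001, 0.001, -1.0]]
force: [-0.2, -0.2, 5.4]
opening: 0.0514
finger_force: 30.1
clock: 17.8
ee_pos: [0.4449, 0.2053, 0.0068]
tcp_rot: [[-0.94, 0.341, 0.001], [0.341, 0.94, 0.001], [-0.001, 0.001, -1.0]]
force: [0.1, -0.0, 6.4]
opening: 0.051
finger_force: 30.1
```

```bash
python3 -m jog '[0,0,10,0,255,0,0,30,0,255,0,0,40,0,255,0,0,30,0,255,0,0,0,0,255]'; python3 -m jog '[21,-41,0,0,255,21,-41,0,0,255,21,-41,0,0,255,21,-41,0,0,255,21,-41,0,0,255]'; python3 -m jog '[21,-41,0,0,255,21,-41,0,0,255,21,-41,0,0,255,21,-41,0,0,255,21,-41,0,0,255]'; python3 -m jog '[0,0,-12,0,255,0,0,-12,0,255,0,0,0,0,255,0,0,0,0,255]'
python3 - <<'E'
from h import *
s=arm.get_state();im=snap('wrist','w6');print(s['ee_pos'])
r=wring(im,s,.026,.017,s['ee_pos'][2]+.017,s['ee_pos'][:2]);print(r.x,r.fun)
k=arm.get_calibration('wrist');th=np.linspace(0,6.28,60)
P=(.655,-.204)
for rr,z in ((.005,.057),(.012,.041)):cv2.polylines(im,[np.int32(wproj(np.c_[P[0]+rr*np.cos(th),P[1]+rr*np.sin(th),np.full(60,z)],s,k))],True,(0,255,0))
a=np.radians(18.1)
B=np.array([[P[0]+.0636*np.cos(a+t),P[1]+.0636*np.sin(a+t),.012] for t in np.radians([45,135,225,315])])
cv2.polylines(im,[np.int32(wproj(B,s,k))],True,(255,0,0))
cv2.imwrite('pics/w6b.png',im[:,:,::-1])
E
```

```text
clock: 18.3
ee_pos: [0.4461, 0.2058, 0.1197]
tcp_rot: [[-0.94, 0.341, 0.005], [0.341, 0.94, 0.003], [-0.004, 0.005, -1.0]]
force: [0.5, 0.0, -3.4]
opening: 0.0514
finger_force: 30.0
clock: 18.8
ee_pos: [0.5489, -0.0019, 0.1149]
tcp_rot: [[-0.94, 0.341, -0.003], [0.341, 0.94, -0.0], [0.003, -0.001, -1.0]]
force: [0.8, 1.0, -2.8]
opening: 0.051
finger_force: 30.1
clock: 19.3
ee_pos: [0.6536, -0.2067, 0.1143]
tcp_rot: [[-0.94, 0.341, -0.003], [0.341, 0.94, 0.001], [0.003, -0.001, -1.0]]
force: [1.2, -1.1, -3.1]
opening: 0.0514
finger_force: 30.1
clock: 19.7
ee_pos: [0.6535, -0.2025, 0.0912]
tcp_rot: [[-0.941, 0.338, -0.003], [0.338, 0.941, 0.002], [0.003, 0.001, -1.0]]
force: [-0.1, -0.7, -2.3]
opening: 0.0511
finger_force: 30.1
[ 0.65349143 -0.20245408  0.09116621]
[ 0.65243164 -0.20263252] -348.35491943359375
```

View pics/w6b.png

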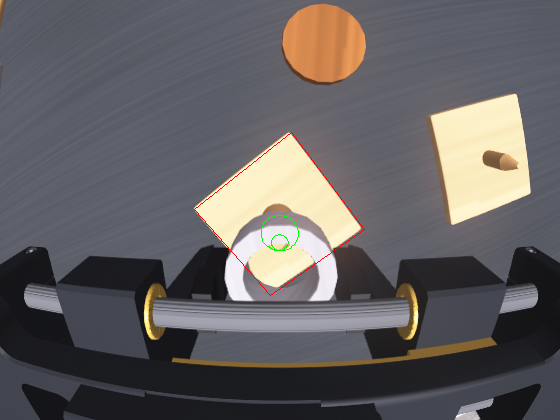

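Prediction and picture agree on the medium stand (corners (290,132), (194,208), (363,228)). Lowering.

```bash
python3 -m jog '[0.5,0,-12,0,255,0,0,-10,0,255,0,0,-8,0,255,0,0,0,0,255,0,0,0,0,255]'
python3 - <<'E'
from h import *
s=arm.get_state();im=snap('wrist','w7');print(s['ee_pos'])
r=wring(im,s,.026,.017,s['ee_pos'][2]+.017,s['ee_pos'][:2]);print(r.x,r.fun)
cv2.imwrite('pics/w7b.png',im[150:350,150:410,::-1])
E
```

```text
clock: 20.25
ee_pos: [0.6548, -0.2048, 0.0619]
tcp_rot: [[-0.94, 0.341, -0.001], [0.341, 0.94, 0.0], [0.001, 0.0, -1.0]]
force: [-0.7, 0.1, -2.2]
opening: 0.051
finger_force: 30.1
[ 0.65484921 -0.20484186  0.06186117]
[ 0.65416631 -0.20508369] -348.74273681640625
```

View pics/w7b.png

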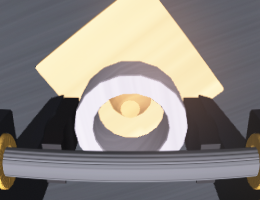

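The pin is well inside the bore at (132,108) in the crop. I'll nudge by about 1 mm and continue.

```bash
python3 -m jog '[0.5,0.8,-12,0,255,0,0,-12,0,255,0,0,-8,0,255,0,0,-5,0,255,0,0,0,0,255]'; python3 -m jog '[0,0,-2,0,255,0,0,0,0,255,0,0,0,0,255]';  python3 -m jog '[0,0,-2,0,255,0,0,0,0,255,0,0,0,0,255]'; python3 -m jog '[0,0,-1,0,255,0,0,0,0,255,0,0,0,0,255]'
```

```text
clock: 20.8
ee_pos: [0.6547, -0.204, 0.0239]
tcp_rot: [[-0.94, 0.341, -0.002], [0.341, 0.94, 0.0], [0.002, -0.0, -1.0]]
force: [0.1, 0.4, -2.8]
opening: 0.0509
finger_force: 30.1
clock: 21.1
ee_pos: [0.6558, -0.2042, 0.0236]
tcp_rot: [[-0.94, 0.341, 0.001], [0.341, 0.94, -0.0], [-0.001, 0.0, -1.0]]
force: [1.0, 0.2, -1.2]
opening: 0.051
finger_force: 30.1
clock: 21.4
ee_pos: [0.6555, -0.2041, 0.0213]
tcp_rot: [[-0.94, 0.341, -0.0], [0.341, 0.94, 0.0], [0.0, 0.0, -1.0]]
force: [0.6, 0.3, -3.6]
opening: 0.0512
finger_force: 30.1
clock: 21.7
ee_pos: [0.6555, -0.2041, 0.0202]
tcp_rot: [[-0.94, 0.341, -0.0], [0.341, 0.94, 0.0], [0.0, 0.0, -1.0]]
force: [0.6, -0.9, -2.9]
opening: 0.051
finger_force: 30.1
```

```bash
python3 -m jog '[0,0,-1,0,255,0,0,0,0,255,0,0,0,0,255]';  python3 -m jog '[0,0,-1,0,255,0,0,0,0,255,0,0,0,0,255]'; python3 -m jog '[0,0,-1,0,255,0,0,0,0,255,0,0,0,0,255]'
```

```text
clock: 22.0
ee_pos: [0.6555, -0.2041, 0.0192]
tcp_rot: [[-0.94, 0.341, -0.0], [0.341, 0.94, 0.0], [0.0, 0.0, -1.0]]
force: [0.6, -0.6, -3.1]
opening: 0.051
finger_force: 30.1
clock: 22.3
ee_pos: [0.6556, -0.2041, 0.0189]
tcp_rot: [[-0.94, 0.341, 0.0], [0.341, 0.94, -0.0], [-0.0, -0.0, -1.0]]
force: [-3.0, -0.2, 4.9]
opening: 0.051
finger_force: 30.1
clock: 22.6
ee_pos: [0.6556, -0.2041, 0.0189]
tcp_rot: [[-0.94, 0.341, 0.0], [0.341, 0.94, -0.0], [-0.0, -0.0, -1.0]]
force: [-4.8, 1.0, 11.0]
opening: 0.051
finger_force: 30.2
```

```bash
python3 -m jog '[0,0,0,0,100,0,0,0,0,0,0,0,0,0,0,0,0,0,0,0]';  python3 -m jog '[0,0,30,0,0,0,0,40,0,0,0,0,40,0,0,0,0,0,0,0]'; python3 -m jog '[-43.5,-4.5,0,0,0,-43.5,-4.5,0,0,0,-43.5,-4.5,0,0,0,-43.5,-4.5,0,0,0,-43.5,-4.5,0,0,0]'; python3 -m jog '[0,0,0,0,0,0,0,0,0,0]'
python3 - <<'E'
from h import *
s=arm.get_state();im=snap('wrist','w8');print(s['ee_pos'])
r=wring(im,s,.020,.011,.020,(.438,-.2265));print(r.x,r.fun)
E
```

```text
clock: 23.0
ee_pos: [0.6556, -0.2041, 0.0169]
tcp_rot: [[-0.94, 0.341, 0.0], [0.341, 0.94, 0.0], [0.0, 0.0, -1.0]]
force: [-0.4, 0.2, -0.4]
opening: 0.0755
finger_force: 0.0
clock: 23.4
ee_pos: [0.6597, -0.2046, 0.1333]
tcp_rot: [[-0.94, 0.341, 0.011], [0.341, 0.94, -0.002], [-0.011, 0.002, -1.0]]
force: [1.3, 0.1, 1.3]
opening: 0.0883
finger_force: 0.0
clock: 23.9
ee_pos: [0.4361, -0.2266, 0.127]
tcp_rot: [[-0.94, 0.341, 0.0], [0.341, 0.94, 0.001], [0.0, 0.001, -1.0]]
force: [1.5, -1.3, -0.2]
opening: 0.088
finger_force: 0.0
clock: 24.1
ee_pos: [0.4376, -0.2269, 0.1271]
tcp_rot: [[-0.94, 0.342, -0.0], [0.342, 0.94, 0.0], [0.0, 0.0, -1.0]]
force: [0.5, 0.1, 0.9]
opening: 0.0878
finger_force: 0.0
[ 0.43759588 -0.22687757  0.12714694]
[ 0.43635047 -0.22727654] -435.5673828125
```

View pics/w8.png

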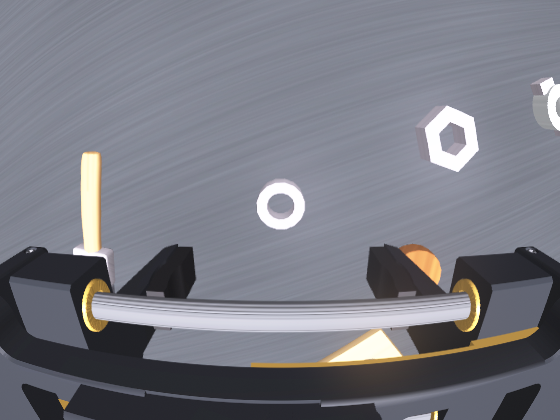

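The small collar is at (281,205), under the tool. Gripping it now.

```bash
python3 -m jog '[-1,-0.5,-45,0,0,0,0,-40,0,0,0,0,-25,0,0,0,0,-11,0,0,0,0,0,0,0]'; python3 -m jog '[0,0,0,0,255,0,0,0,0,255,0,0,0,0,255,0,0,0,0,255,0,0,0,0,255]'; python3 -m jog '[0,0,0,0,255,0,0,0,0,255,0,0,0,0,255]'
```

```text
clock: 24.65
ee_pos: [0.438, -0.2263, 0.0049]
tcp_rot: [[-0.941, 0.339, -0.001], [0.339, 0.941, 0.001], [0.001, 0.0, -1.0]]
force: [-0.1, 0.5, 0.1]
opening: 0.0881
finger_force: 0.0
clock: 25.15
ee_pos: [0.4372, -0.2273, 0.0068]
tcp_rot: [[-0.94, 0.341, 0.001], [0.341, 0.94, -0.0], [-0.001, 0.0, -1.0]]
force: [-0.0, 0.7, -0.4]
opening: 0.0503
finger_force: 0.0
clock: 25.45
ee_pos: [0.4371, -0.2271, 0.0064]
tcp_rot: [[-0.94, 0.341, 0.0], [0.341, 0.94, -0.0], [-0.0, 0.0, -1.0]]
force: [-0.3, 0.2, 3.6]
opening: 0.0393
finger_force: 30.0
```

```bash
python3 -m jog '[0,0,10,0,255,0,0,30,0,255,0,0,40,0,255,0,0,30,0,255,0,0,0,0,255]'; python3 -m jog '[32.5,28.4,0,0,255,32.5,28.4,0,0,255,32.5,28.4,0,0,255,32.5,28.4,0,0,255]'; python3 -m jog '[32.5,28.4,0,0,255,32.5,28.4,0,0,255,32.5,28.4,0,0,255,0,0,0,0,255]'; python3 -m jog '[0,0,-15,0,255,0,0,-15,0,255,0,0,-14,0,255,0,0,0,0,255,0,0,0,0,255]'; python3 -m jog '[0,0,0,0,255,0,0,0,0,255]'
python3 - <<'E'
from h import *
s=arm.get_state();im=snap('wrist','w9');print(s['ee_pos'])
r=wring(im,s,.020,.011,s['ee_pos'][2]+.0136,s['ee_pos'][:2]);print(r.x,r.fun)
k=arm.get_calibration('wrist');th=np.linspace(0,6.28,60)
P=(.6645,-.028)
for rr,z in ((.002,.052),(.0065,.036)):cv2.polylines(im,[np.int32(wproj(np.c_[P[0]+rr*np.cos(th),P[1]+rr*np.sin(th),np.full(60,z)],s,k))],True,(0,255,0))
a=np.radians(88.8)
B=np.array([[P[0]+.0636*np.cos(a+t),P[1]+.0636*np.sin(a+t),.012] for t in np.radians([45,135,225,315])])
cv2.polylines(im,[np.int32(wproj(B,s,k))],True,(255,0,0))
cv2.imwrite('pics/w9b.png',cv2.resize(im[110:330,140:420,::-1],None,fx=2.5,fy=2.5))
E
```

```text
clock: 25.95
ee_pos: [0.4386, -0.228, 0.1198]
tcp_rot: [[-0.94, 0.341, 0.006], [0.341, 0.94, -0.002], [-0.006, -0.0, -1.0]]
force: [0.3, -0.7, -1.8]
opening: 0.0397
finger_force: 30.0
clock: 26.35
ee_pos: [0.5672, -0.1124, 0.1153]
tcp_rot: [[-0.94, 0.341, -0.002], [0.341, 0.94, -0.0], [0.002, -0.001, -1.0]]
force: [0.4, -1.0, -1.8]
opening: 0.0392
finger_force: 30.0
clock: 26.75
ee_pos: [0.668, -0.0202, 0.1155]
tcp_rot: [[-0.942, 0.334, 0.004], [0.334, 0.942, 0.006], [-0.002, 0.007, -1.0]]
force: [-1.0, 0.7, -0.8]
opening: 0.0391
finger_force: 30.0
clock: 27.25
ee_pos: [0.6637, -0.0291, 0.0714]
tcp_rot: [[-0.94, 0.342, -0.002], [0.342, 0.94, -0.0], [0.001, -0.001, -1.0]]
force: [0.9, 0.5, -0.8]
opening: 0.0392
finger_force: 30.0
clock: 27.45
ee_pos: [0.665, -0.0283, 0.073]
tcp_rot: [[-0.94, 0.341, 0.001], [0.341, 0.94, 0.0], [-0.001, 0.001, -1.0]]
force: [0.3, -0.7, -1.6]
opening: 0.0391
finger_force: 30.0
[ 0.6650377  -0.02834892  0.07303696]
[ 0.66446577 -0.0286601 ] -395.52581787109375
```

View pics/w9b.png

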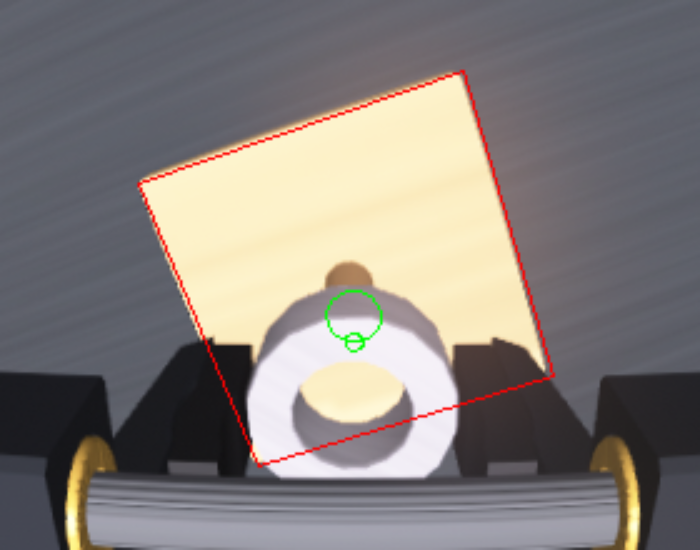

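The stand outline agrees within 1 mm, and the collar is centred on the pin axis. Lowering with force checks.

```bash
python3 -m jog '[0,0,-10,0,255,0,0,-10,0,255,0,0,-5,0,255,0,0,0,0,255,0,0,0,0,255]'; python3 -m jog '[0,0,-8,0,255,0,0,-8,0,255,0,0,-5,0,255,0,0,-4,0,255,0,0,0,0,255]';python3 -m jog '[0,0,-2,0,255,0,0,0,0,255,0,0,0,0,255]'
```

```text
clock: 28.0
ee_pos: [0.6644, -0.0282, 0.0469]
tcp_rot: [[-0.94, 0.341, -0.0], [0.341, 0.94, 0.0], [0.0, -0.0, -1.0]]
force: [-0.3, 0.1, -0.8]
opening: 0.0396
finger_force: 30.0
clock: 28.5
ee_pos: [0.664, -0.0283, 0.0214]
tcp_rot: [[-0.94, 0.341, -0.001], [0.341, 0.94, -0.0], [0.001, -0.0, -1.0]]
force: [0.4, -0.4, -2.2]
opening: 0.0391
finger_force: 30.0
clock: 28.8
ee_pos: [0.6646, -0.0283, 0.0204]
tcp_rot: [[-0.94, 0.341, 0.0], [0.341, 0.94, 0.0], [-0.0, 0.0, -1.0]]
force: [0.3, -0.2, -1.4]
opening: 0.0394
finger_force: 30.0
```

```bash
python3 -m jog '[0,0,-1,0,255,0,0,0,0,255,0,0,0,0,255]'; python3 -m jog '[0,0,-1,0,255,0,0,0,0,255,0,0,0,0,255]'; python3 -m jog '[0,0,-1,0,255,0,0,0,0,255,0,0,0,0,255]'
```

```text
clock: 29.1
ee_pos: [0.6645, -0.0283, 0.0193]
tcp_rot: [[-0.94, 0.341, 0.0], [0.341, 0.94, 0.0], [-0.0, 0.0, -1.0]]
force: [-0.4, 0.2, -1.6]
opening: 0.0395
finger_force: 30.0
clock: 29.4
ee_pos: [0.6647, -0.0283, 0.0185]
tcp_rot: [[-0.94, 0.341, 0.0], [0.341, 0.94, 0.0], [-0.0, 0.0, -1.0]]
force: [-0.7, -0.5, 1.5]
opening: 0.0392
finger_force: 30.0
clock: 29.7
ee_pos: [0.6647, -0.0283, 0.0185]
tcp_rot: [[-0.94, 0.341, 0.001], [0.341, 0.94, -0.0], [-0.001, -0.0, -1.0]]
force: [-3.3, -0.2, 8.6]
opening: 0.0395
finger_force: 30.0
```

Seated. I'll release, back away and check all three stands.

```bash
python3 -m jog '[0,0,0,0,100,0,0,0,0,0,0,0,0,0,0,0,0,0,0,0,0,0,0,0,0]';  python3 -m jog '[0,0,30,0,0,0,0,40,0,0,0,0,40,0,0,0,0,40,0,0,0,0,0,0,0]'; python3 -m jog '[-40,0,10,0,0,-40,0,10,0,0,-40,0,10,0,0,-40,0,0,0,0,-40,0,0,0,0]'; python3 -m jog '[0,0,0,0,0,0,0,0,0,0,0,0,0,0,0]'
python3 - <<'E'
from h import *
a=snap('side','s10')[140:340,180:460];b=snap('top','t10')[110:290,145:425]
cv2.imwrite('pics/c10.png',np.hstack([cv2.resize(a,(400,300)),cv2.resize(b,(400,300))])[:,:,::-1])
E
```

```text
clock: 30.2
ee_pos: [0.6645, -0.0283, 0.0171]
tcp_rot: [[-0.94, 0.341, -0.0], [0.341, 0.94, 0.0], [0.0, 0.0, -1.0]]
force: [-0.2, -0.1, -0.2]
opening: 0.0772
finger_force: 0.0
clock: 30.7
ee_pos: [0.6685, -0.0277, 0.1734]
tcp_rot: [[-0.94, 0.341, 0.011], [0.341, 0.94, 0.001], [-0.01, 0.005, -1.0]]
force: [1.1, -0.3, -0.0]
opening: 0.0881
finger_force: 0.0
clock: 31.2
ee_pos: [0.4627, -0.0284, 0.1971]
tcp_rot: [[-0.94, 0.341, 0.0], [0.341, 0.94, 0.0], [0.0, 0.0, -1.0]]
force: [0.3, -0.5, 0.2]
opening: 0.0881
finger_force: 0.0
clock: 31.5
ee_pos: [0.4661, -0.0281, 0.1972]
tcp_rot: [[-0.94, 0.341, 0.002], [0.341, 0.94, 0.001], [-0.001, 0.001, -1.0]]
force: [-0.0, 0.2, -0.2]
opening: 0.0885
finger_force: 0.0
```

View pics/c10.png

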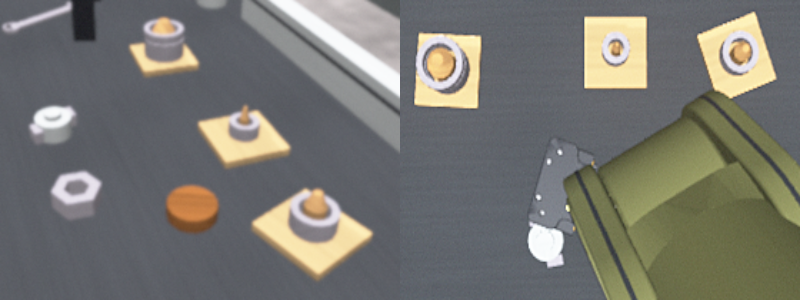

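All four collars lie flat and fully down on the right pins, and the nut, cutter head and disc have not moved.

```bash
python3 -c "from workcell import arm; print(arm.finish_job())"
```

```text
the job is handed in; nothing more can be done
None
```

All four collars are on their pins, lying flat and fully down, with the thin collar on top of the thick one on the large stand; I lowered each one to contact before letting go, left the nut, cutter head and disc where they lay, and handed the job in at about 32 s.

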